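Level the laundry scale with a wedge under its low corner

TASK

The weighing scale on the sideboard leans because the feet at its narrow end are worn short. Take the wooden wedge and push it, thin edge first and flat on the surface, in between those two worn feet until the bubble of the spirit level on the scale stands between its two lines; then let go and leave the wedge there carrying that end. Push gently, do not shove the scale out of its place or touch it with the hand, and leave the other things where they are.

Things in the scene. Friction and masses are not known exactly. Their poses are not given: they have to be found in the camera images.
- scale: grey T-shaped bench scale, loose, 1.1 to 3 kg (unknown). Stem 90 mm wide, ends at x=-125 mm: the low end; cross bar 52x230 mm at x=+44..+96 mm, on two good feet (x=+70, y=+-90, 30 mm tall) about which it turns when lifted. Frame z=30..44 mm; round steel pan at x=-60 mm, 120 mm across, top z=53 mm. Origin: level with the good feet's soles, middle of the T
- low_edge (a point): middle of the lower edge of the stem's end face (scale x=-125, y=0, z=30 mm), axes as the scale's; push the wedge below it along the scale's +x. Behind it stand the worn feet: 16 mm thick, 22 mm tall, at scale x=-100, y=+-33 mm, leaving a 50 mm gap. They let this end sink 8 mm: lean 0.047 rad at first
- buffer_mid (a point): lowest point, unloaded, of a smooth sprung rubber nub, 30 mm wide, under the stem (scale x=-119, y=0, z=13 mm), some 4 mm above the surface at first. The wedge's slope lifts the scale by it. It yields 1 mm per 0.8 N (at most 16), so 5 to 13 mm before the end rises, by the unknown weight: the depth needed cannot be computed from poses. This point ignores the yield
- bubble (a joint): bubble of the spirit level (aluminium block 86x26x12 mm on top, centred at scale x=+51 mm, along x): the scale's lean in rad, about +0.047 at first. Positive (bubble to +x, the high side) while the low end is too low, negative if lifted too far. The 14 mm white bubble moves 0.5 mm per 0.001 rad; it is between the two black lines within +-0.004. Swings 0.5 s after a move
- wedge: plain light wooden wedge lying flat, 170 mm long (x), 30 mm wide (y), 0.1 kg. Thin edge, 2.5 mm thick, at x=+85 mm; the top rises 1 in 5 to 28.5 mm at x=-45 mm; from there to x=-85 mm an upright grip block 40 mm tall. Origin: centre of the underside. It does not slide back out by itself. At the right depth 70 to 120 mm of it have passed the nub
- wedge_grip (a point): middle of the grip block, 30 mm above the wedge's underside, 65 mm behind its origin, 150 mm behind the thin edge; grasp across the 30 mm width from above. Fixed printer to its right: 155 mm tall, left side at world y = -0.46, x from 0.45; come in above it
- wedge_tip (a point): middle of the thin edge at the underside
- note_block: pad of yellow notes, 69 x 69 x 22 mm, bystander; origin under its centre
- eraser: eraser, 22 x 50 x 12 mm, bystander; origin under its centre
- mug_pink: pink mug, 78 x 117 x 97 mm, bystander; origin under its centre
- candle_jar: glass candle jar, 76 mm across, 90 mm tall, bystander left of the tall drinks maker; origin under its centre
- tape_measure: yellow tape measure, 61 x 78 x 31 mm, bystander; origin under its centre

How it is judged:
On the way:
1. the thin edge of the wedge has gone in between the worn feet and the wedge bears on the nub (x of wedge_tip in the frame of scale above -0.119 m and y of wedge_tip in the frame of scale between -0.025 and 0.025 m and contact force between wedge and scale above 0.8 N), for 0.1 s.
At the end, for the whole second after the job is handed in: the bubble is between its lines (within 0.004 rad, scale upright within 0.012 rad), the wedge lies flat under the low end and carries it (over 1.5 N), scale and wedge at rest, the scale within 20 mm of its first place (value of joint bubble between -0.004 and 0.004 rad and angle between scale's own z axis and vertical below 0.012 rad and contact force between wedge and scale above 1.5 N and angle between wedge's own z axis and vertical below 0.05 rad and x of wedge_tip in the frame of scale above -0.1 m and linear speed of each of scale, wedge below 0.01 m/s and distance of scale from where it was at the start of the episode below 0.02 m); the robot touches nothing.
It fails at once if the wedge is rammed: more than 25 N between wedge and scale (contact force between wedge and scale above 25 N).
It fails at once if the hand or arm presses on the scale itself (over 3 N) (contact force between any of the arm, the fingers and scale above 3 N).
It fails at once if the scale is shoved more than 20 mm from its place (distance of scale from where it was at the start of the episode above 0.02 m or distance of low_edge from where it was at the start of the episode above 0.03 m).
It fails at once if a bystander (pad of notes, eraser, mug, candle jar, tape measure) is moved more than 30 mm (distance of any of note_block, eraser, mug_pink, candle_jar, tape_measure from where it was at the start of the episode above 0.03 m).
It also fails if it takes over 51 s, if anything falls off the work surface, if the arm or the gripper's body presses on something with over 40 N, if the wrist force passes 120 N, or if a joint passes its speed limit or range.

ROBOT

A 6-joint arm with a two-finger parallel gripper is mounted at the origin on a cart in front of the work surface, level with it; the furniture and walls round the work are solid. World frame = base frame: x ahead of the robot, y to its left, z up, the work surface at z = 0. Lengths are in m, angles in rad, forces in N, time in s.
With the tool pointing down it reaches from about 0.3 to 0.875 m from the base axis. Payload 6.4 kg.
Tool frame: the origin (TCP) lies midway between the tips of the shut fingers; the grasp point (between the pads) lies 19 mm behind it; z points along the fingers, y is the line along which they close (so a half turn about z gives the same grasp; the last joint's range is limited). The gripper opens to 88 mm and grips with 3 to 60 N. Pads are 18 mm wide; open, the fingers measure 123 mm over their backs; the gripper's body (75 mm by 187 mm) begins 45 mm behind the grasp point.
Start: joints at [-1.342, 0.181, 1.607, -0, 1.354, -0.206], TCP at [0.242, -0.522, 0.239] pointing down, gripper open.
Joint ranges: [-2.99, 2.99], [-0.89, 2.07], [0.3, 2.58], [-1.14, 4.28], [0, 2.63], [-3.12, 3.12]. Speed limits (rad/s): [2.57, 2.57, 3.01, 3.14, 3.14, 3.14].

INTERFACE

Orientations are given as [roll, pitch, yaw] about the fixed x, y, z axes, in that order (R = Rz(yaw) Ry(pitch) Rx(roll)).
In Python, from plant import observe, grab_frame, get_calibration, sign_off gives the robot as it stands.
- The arm moves only by the shell command python3 -m creep 'ROWS' [FORCE]. ROWS is a JSON object whose one key "steps" holds one flat list of numbers, 7 for each row, row after row: the turn, a rotation vector about the tool's x, y, z in degrees, then the shift along the tool's x, y, z in cm, then the opening, from -1 (shut) to 1 (fully open). In form: {"steps": [rx, ry, rz, x, y, z, jaw, rx, ry, rz, x, y, z, jaw, ...]}. A call has 1 to 8 rows; each row is the pose to reach, as a shift and turn from the pose commanded when the call began, along the tool's axes at that moment; what a row does not reach only later rows make up. A row lasts 1/12 s, in which the tool goes at most 41.7 mm and 7.16 degrees, less where a joint would pass 70% of its speed; a pose out of reach is approached as far as the arm can. A call with a gripper value outside its range is refused whole. The fingers move at their own pace and stop on an object; FORCE is the grip in N (left out, the last holds). Time passes only in rows, so rows that repeat a pose let the fingers close. It gives the time, the measured TCP pose, the force, the opening and the grip force at its end, in the units of the state.
- observe(): the state, without advancing time (a new reading comes with each control period).
- grab_frame(name): name is "side" or "top"; returns the picture (420x560x3 uint8, red, green, blue); there is no depth.
- get_calibration(name): a dict with "fx", "fy", "cx", "cy" (pixels), "world_from_camera" (4x4, takes a point from camera to world coordinates). Camera axes: x right, y down, z forward; pixel columns grow to the right and rows downward; lengths in m; the calibration is good to about 2 mm. A picture is of the moment at which its call begins. get_calibration takes no time and is no camera call.
- sign_off(): hands the job in; it is judged then, once.
The state is a dict: "t": time; "joint_pos": joint angles; "joint_velocities": joint speeds; "effort": joint torques, N m; "tool_pos": TCP position; "tcp_rot": TCP orientation; "force": force on the tool from outside, world axes, zero at the start; "moment": the same for the moment, N m; "gripper_width": opening from 0.0 (shut) to 1.0 (fully open); "finger_force": force on a finger pad.
Only numpy, scipy, OpenCV 4.12 (cv2) and the standard library are available. Lean on these libraries where they do the work, as an engineer would, in place of code of your own. Each camera call takes 0.05 s, during which the arm holds its last target. There are 200 camera calls.

## Working session

There is one attempt and no reset: what is moved stays moved. The work goes in short steps, Python scripts to look and compute and a shell command to move; the robot and the scene stay as the last step left them, time stands still between calls to the robot, and variables do not carry over. Pictures are saved under pics/ and viewed, at most 10 in all, crops included, and the job is handed in when it is done.

```bash
ls; mkdir -p pics; python3 - <<'E'
from plant import *
import cv2
for n in("side","top"):
    f=grab_frame(n); cv2.imwrite(f"pics/{n}0.png",f[:,:,::-1])
    c=get_calibration(n); print(n,c)
print(observe())
E
```

```text
pics
side {'fx': 447.1108563113572, 'fy': 447.1108563113572, 'cx': 276.3792108474755, 'cy': 212.9808851241148, 'world_from_camera': array([[-0.68167117, -0.40467181,  0.60956144, -0.37080833],
       [-0.73130498,  0.40274404, -0.55044551,  0.79141842],
       [-0.02274746, -0.82099815, -0.57047751,  0.6852134 ],
       [ 0.        ,  0.        ,  0.        ,  1.        ]])}
top {'fx': 394.7148377257232, 'fy': 394.7148377257232, 'cx': 286.83080073324345, 'cy': 208.8498446494595, 'world_from_camera': array([[ 4.64940498e-03, -9.97102933e-01,  7.59218337e-02,
         4.66674270e-01],
       [-9.99988801e-01, -4.56885687e-03,  1.23458996e-03,
        -1.42883213e-02],
       [-8.84137276e-04, -7.59267235e-02, -9.97113008e-01,
         9.72650764e-01],
       [ 0.00000000e+00,  0.00000000e+00,  0.00000000e+00,
         1.00000000e+00]])}
{'t': 0.1, 'joint_pos': array([-1.34229100e+00,  1.81480948e-01,  1.60791812e+00, -5.70650658e-05,
        1.35379044e+00, -2.06308637e-01]), 'joint_velocities': array([-4.85514606e-04, -6.15072554e-04, -6.53634796e-05, -1.22210365e-03,
        1.62075294e-03,  1.84966850e-03]), 'effort': array([ 1.41514206e-04, -4.34824491e+01, -3.42698550e+01,  7.03953160e-02,
        3.39842134e-02, -2.69283646e-05]), 'tool_pos': array([ 0.24209552, -0.52100848,  0.23788736]), 'tcp_rot': array([-3.14001825e+00, -2.72586309e-04,  4.34826085e-01]), 'force': array([ 0.02403095, -0.17139206, -0.28466469]), 'moment': array([ 0.00932847,  0.02221135, -0.01069388]), 'finger_force': 0.0, 'gripper_width': 1.0001550007497546}
```

View pics/side0.png

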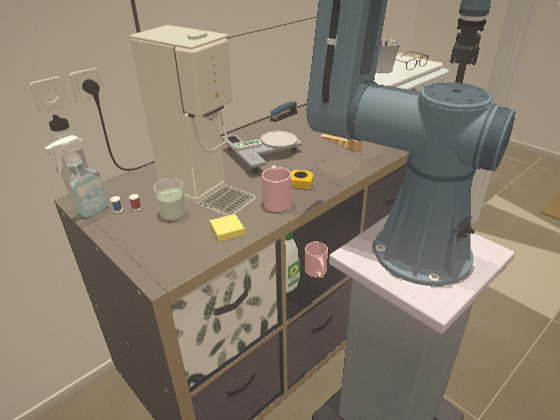

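View pics/top0.png

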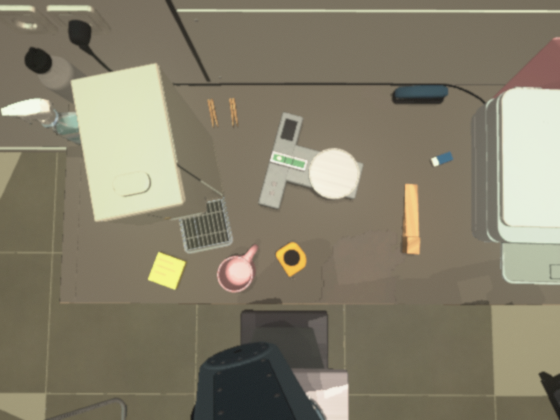

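The top view shows the scale at about (300,168): its stem end is at (360,180) on the right and the green level at (290,160). The wedge is at (412,218), with the grip at the bottom and the thin edge at the top. The printer is to the right of x=480. I'll zoom in next.

```bash
cat > h.py <<'E'
import numpy as np,cv2
from plant import *
def ray(n,uv):
    c=get_calibration(n);T=c["world_from_camera"]
    d=T[:3,:3]@np.array([(uv[0]-c["cx"])/c["fx"],(uv[1]-c["cy"])/c["fy"],1.])
    return T[:3,3],d/np.linalg.norm(d)
def onplane(n,uv,z):
    o,d=ray(n,uv);return o+d*(z-o[2])/d[2]
def tri(a,b):
    o1,d1=ray("side",a);o2,d2=ray("top",b)
    s,t=np.linalg.lstsq(np.c_[d1,-d2],o2-o1,rcond=None)[0]
    p,q=o1+s*d1,o2+t*d2
    return (p+q)/2,np.linalg.norm(p-q)
def proj(n,p):
    c=get_calibration(n);q=np.linalg.inv(c["world_from_camera"])@np.r_[p,1]
    return np.array([c["fx"]*q[0]/q[2]+c["cx"],c["fy"]*q[1]/q[2]+c["cy"]])
E
python3 - <<'E'
import cv2,numpy as np
t=cv2.imread("pics/top0.png");s=cv2.imread("pics/side0.png")
a=cv2.resize(t[105:265,250:450],None,fx=4,fy=3.75,interpolation=cv2.INTER_CUBIC)
a=cv2.resize(t[110:260,250:450],None,fx=4,fy=4,interpolation=cv2.INTER_CUBIC)
cv2.imwrite("pics/topz.png",a)
b=cv2.resize(s[90:190,215:375],None,fx=5,fy=5,interpolation=cv2.INTER_CUBIC)
cv2.imwrite("pics/sidez.png",b)
E
```

```text
(no output)
```

View pics/topz.png

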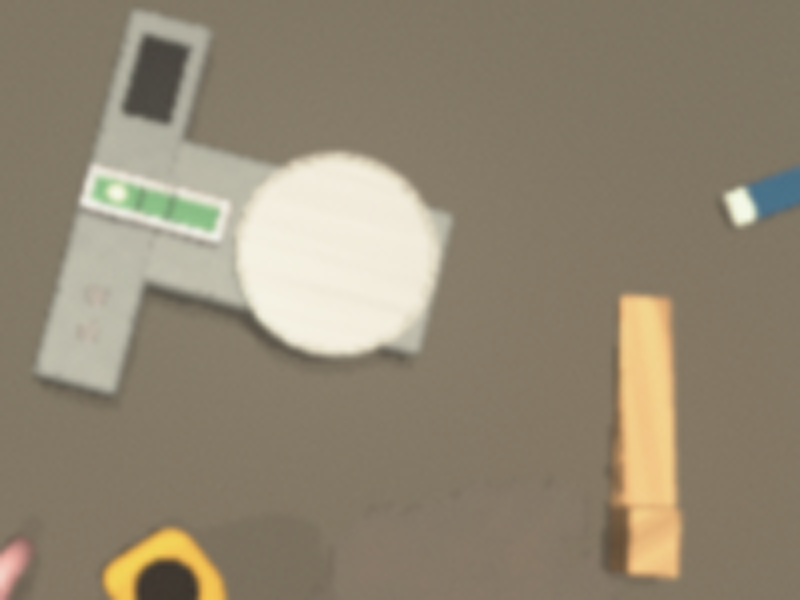

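View pics/sidez.png

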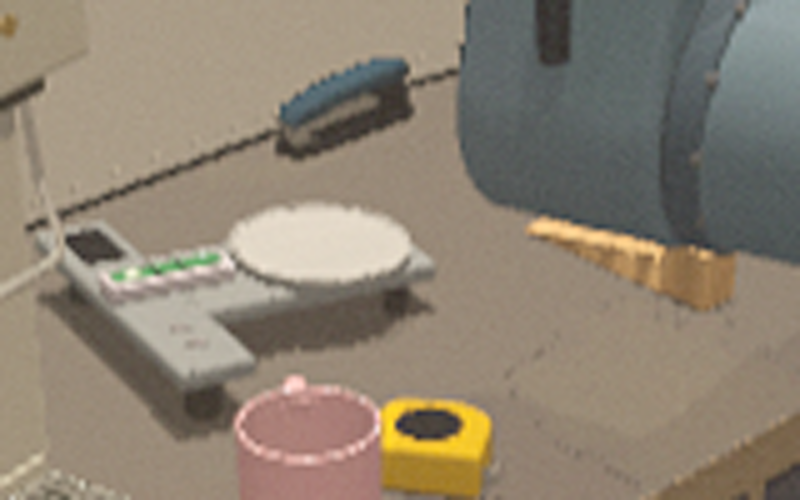

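```bash
cat > m.py <<'E'
from h import *
t=cv2.imread("pics/top0.png");s=cv2.imread("pics/side0.png")
T=lambda u,v:(250+(u+.5)/4-.5,110+(v+.5)/4-.5)
S=lambda u,v:(215+(u+.5)/5-.5,90+(v+.5)/5-.5)
np.set_printoptions(precision=4,suppress=True)
print("tri stem end far corner",tri(S(434,264),T(452,213)))
print("bar near outer corner",tri(S(190,378),T(36,378)))
print("bar near inner",tri(S(255,357),T(115,395)))
print("wedge tip near(left)",tri(S(529,226),T(620,295)))
print("grip foot left-rear",tri(S(700,308),T(612,572)))
# scale plan: top face corners; bar z~44 , stem end z~36
zb,ze=.0455,.0365
B=[onplane("top",T(*p),zb) for p in((133,10),(210,30),(115,395),(36,378))]
E=[onplane("top",T(*p),ze) for p in((452,213),(418,353))]
print("bar sides",[np.linalg.norm(B[i]-B[(i+1)%4])*1e3 for i in range(4)],"stem w",np.linalg.norm(E[0]-E[1]))
bc=sum(B)/4;ec=sum(E)/2;d=(bc-ec)[:2];print("bar c",bc,"end",ec,"len (195)",np.linalg.norm(d),"heading deg",np.degrees(np.arctan2(d[1],d[0])))
v=(B[0]+B[1]-B[2]-B[3]);print("heading from bar",np.degrees(np.arctan2(v[1],v[0]))+90)
# wedge
g=[onplane("top",T(*p),.04) for p in((628,507),(681,510),(679,577),(627,574))]
print("grip top c",sum(g)/4,[np.linalg.norm(g[i]-g[(i+1)%4])*1e3 for i in range(4)])
tp=[onplane("top",T(*p),.0025) for p in((620,295),(671,298))]
tc=sum(tp)/2;d=(tc-sum(g)/4)[:2];print("tip c",tc,"grip->tip(150)",np.linalg.norm(d),np.degrees(np.arctan2(d[1],d[0])))
E
python3 m.py
```

```text
tri stem end far corner (array([ 0.6414, -0.2189, -0.0075]), np.float64(0.04614604983987644))
bar near outer corner (array([0.5478, 0.053 , 0.0437]), np.float64(0.0014641071060543511))
bar near inner (array([0.5388, 0.0073, 0.0436]), np.float64(0.0011540625618127465))
wedge tip near(left) (array([ 0.6032, -0.3056,  0.0044]), np.float64(0.004708983729802256))
grip foot left-rear (array([ 0.4357, -0.295 ,  0.0039]), np.float64(0.003141049698831204))
bar sides [np.float64(47.77428435414517), np.float64(226.65355879584854), np.float64(47.66065636715741), np.float64(228.89964861348744)] stem w 0.0870923305222039
bar c [0.6536 0.0022 0.0455] end [ 0.6072 -0.1839  0.0365] len (195) 0.1918577502807442 heading deg 75.98332121296706
heading from bar 75.82479238662285
grip top c [ 0.4535 -0.3105  0.04  ] [np.float64(31.21961638776085), np.float64(39.29909765725344), np.float64(30.53350058381163), np.float64(39.27943903968638)]
tip c [ 0.6043 -0.3203  0.0025] grip->tip(150) 0.1511071247075912 -3.708339467430994
```

```bash
python3 -m creep '{"steps":[0,0,4,3.5,-1.3,0.5,1, 0,0,8,7,-2.6,1,1, 0,0,12,10.5,-3.8,1.5,1, 0,0,16,14,-5.1,2,1, 0,0,20,17.5,-6.4,2.5,1, 0,0,24,21,-7.7,3,1, 0,0,27,24.5,-9,3.5,1, 0,0,28.6,28,-10.2,4,1]}'
cat > goto.py <<'E'
# goto.py x y z yaw_deg : remaining shift (cm, tool axes) and turn (rotvec deg)
import sys;from h import *
from scipy.spatial.transform import Rotation as R
x,y,z,w=map(float,sys.argv[1:]);o=observe();A=R.from_euler('xyz',o["tcp_rot"]);B=R.from_euler('xyz',[180,0,w],degrees=True)
print("t",round(o["t"],2),"pos",o["tool_pos"].round(4),"yaw",np.degrees(o["tcp_rot"][2]).round(2),"F",o["force"].round(1))
print("turn",np.degrees((A.inv()*B).as_rotvec()).round(2),"shift cm",(A.inv().apply(np.array([x,y,z])-o["tool_pos"])*100).round(2))
E
python3 goto.py .4535 -.3105 .15 -3.7
python3 - <<'E'
from h import *
s=grab_frame("side");t=grab_frame("top");cv2.imwrite("pics/side1.png",s[:,:,::-1]);cv2.imwrite("pics/top1.png",t[:,:,::-1])
b=cv2.resize(s[100:180,270:400,::-1],None,fx=6,fy=6,interpolation=cv2.INTER_CUBIC);cv2.imwrite("pics/sidez1.png",b)
E
```

```text
t: 0.77
tool_pos: [0.454, -0.3093, 0.1982]
tcp_rot: [-3.141, 0.0, -0.067]
force: [0.6, -0.7, 0.3]
gripper_width: 0.999
finger_force: 0.0
t 0.77 pos [ 0.454  -0.3093  0.1982] yaw -3.85 F [ 0.6 -0.7  0.3]
turn [-0.02  0.02 -0.15] shift cm [-0.04  0.13  4.82]
```

View pics/sidez1.png

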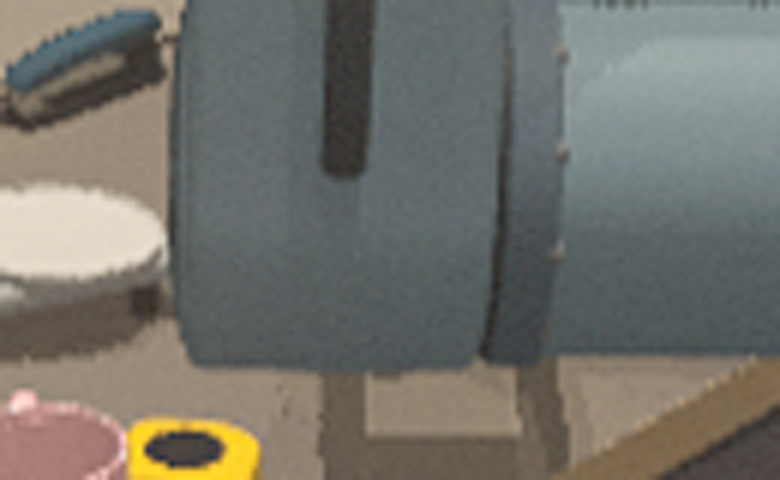

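The arm now hides the wedge in the side view. The first pair of views puts its foot and tip at z ≈ 4 mm, which is on the surface. The grip block's top size (31x39 mm at z=40 mm) matches the text, so I'll descend.

```bash
python3 -m creep '{"steps":[0,0,0,0,0.1,3,1, 0,0,0,0,0.1,6,1, 0,0,0,0,0.1,9,1, 0,0,0,0,0.1,12,1, 0,0,0,0,0.1,14.5,1, 0,0,0,0,0.1,16.5,1, 0,0,0,0,0.1,18,1, 0,0,0,0,0.1,18.5,1]}'
python3 goto.py .4535 -.3105 .012 -3.7
```

```text
t: 1.53
tool_pos: [0.451, -0.3112, 0.0109]
tcp_rot: [-3.138, 0.004, -0.065]
force: [0.1, 0.6, -0.3]
gripper_width: 0.997
finger_force: 0.0
t 1.53 pos [ 0.451  -0.3112  0.0109] yaw -3.7 F [ 0.1  0.6 -0.3]
turn [-0.18  0.22 -0.  ] shift cm [ 0.25 -0.09 -0.11]
```

```bash
python3 -m creep '{"steps":[0,0,0,0.1,0,0,0, 0,0,0,0.1,0,0,-0.3, 0,0,0,0.1,0,0,-1, 0,0,0,0.1,0,0,-1, 0,0,0,0.1,0,0,-1, 0,0,0,0.1,0,0,-1, 0,0,0,0.1,0,0,-1, 0,0,0,0.1,0,0,-1]}' 25
python3 goto.py .4535 -.3105 .06 -3.7
```

```text
t: 2.2
tool_pos: [0.4543, -0.3122, 0.014]
tcp_rot: [3.141, -0.0, -0.064]
force: [0.3, 0.2, 0.9]
gripper_width: 0.416
finger_force: 0.0
t 2.2 pos [ 0.4543 -0.3122  0.014 ] yaw -3.68 F [0.3 0.2 0.9]
turn [ 0.02 -0.02  0.02] shift cm [-0.09 -0.16 -4.6 ]
```

```bash
python3 -m creep '{"steps":[0,0,0,0,0,0,-1, 0,0,0,0,0,0,-1, 0,0,0,0,0,0,-1, 0,0,0,0,0,0,-1]}' 25
python3 goto.py .4535 -.3105 .06 -3.7
```

```text
t: 2.53
tool_pos: [0.4542, -0.312, 0.0138]
tcp_rot: [-3.141, 0.0, -0.064]
force: [-0.4, 0.9, 2.6]
gripper_width: 0.335
finger_force: 24.9
t 2.53 pos [ 0.4542 -0.312   0.0138] yaw -3.69 F [-0.4  0.9  2.6]
turn [-0.01  0.    0.01] shift cm [-0.08 -0.15 -4.62]
```

```bash
python3 -m creep '{"steps":[0,0,0,0,0,-2,-1, 0,0,0,0,0,-4,-1, 0,0,-5,0.5,0,-4,-1, 0,0,-12,1,0,-4,-1, 0,0,-19,2,0,-4,-1, 0,0,-26,3,0,-4,-1, 0,0,-33,4,0,-4,-1, 0,0,-40,5,0,-4,-1]}'
python3 goto.py .5636 -.3596 .054 76
```

```text
t: 3.2
tool_pos: [0.5042, -0.3152, 0.0533]
tcp_rot: [-3.141, 0.0, 0.64]
force: [0.3, 0.3, -0.8]
gripper_width: 0.334
finger_force: 24.9
t 3.2 pos [ 0.5042 -0.3152  0.0533] yaw 36.65 F [ 0.3  0.3 -0.8]
turn [-3.000e-02  0.000e+00 -3.935e+01] shift cm [ 2.11  7.1  -0.07]
```

```bash
python3 -m creep '{"steps":[0,0,-6,0.3,0.8,0,-1, 0,0,-13,0.6,1.8,0,-1, 0,0,-20,1,3,0,-1, 0,0,-27,1.4,4.2,0,-1, 0,0,-33,1.7,5.4,0,-1, 0,0,-37,2,6.4,0,-1, 0,0,-39.4,2.1,7.1,0,-1, 0,0,-39.4,2.1,7.1,0,-1]}'
python3 goto.py .5636 -.3596 .014 76
python3 - <<'E'
from h import *
s=grab_frame("side");t=grab_frame("top");cv2.imwrite("pics/side2.png",s[:,:,::-1]);cv2.imwrite("pics/top2.png",t[:,:,::-1])
a=cv2.resize(t[110:240,250:450,::-1],None,fx=4,fy=4,interpolation=cv2.INTER_CUBIC);cv2.imwrite("pics/topz2.png",a)
E
```

```text
t: 3.87
tool_pos: [0.5636, -0.361, 0.0533]
tcp_rot: [3.141, 0.0, 1.323]
force: [-0.7, 0.2, -0.1]
gripper_width: 0.341
finger_force: 24.9
t 3.87 pos [ 0.5636 -0.361   0.0533] yaw 75.79 F [-0.7  0.2 -0.1]
turn [ 0.03  0.03 -0.21] shift cm [ 0.14 -0.04  3.93]
```

View pics/topz2.png

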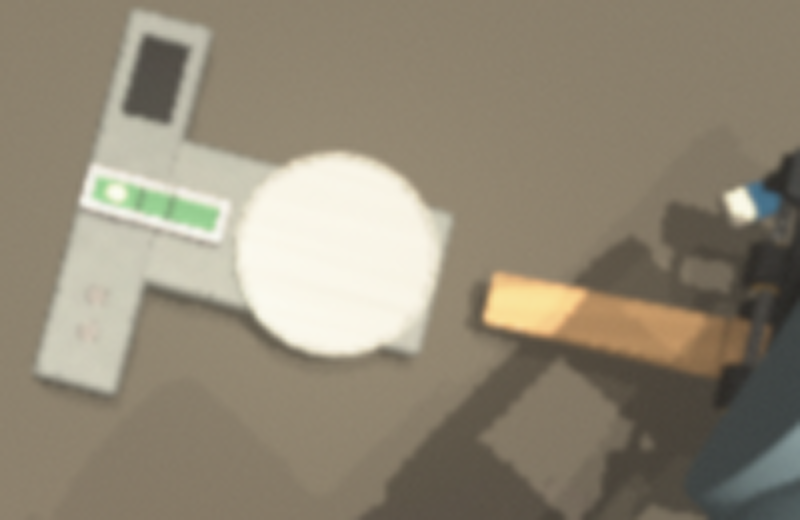

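The wedge tip edge runs from (497,272) to (483,325) in the crop, pointing at the stem end at (452,213)-(418,353). The eraser, near (740,205), is clear of the wedge.

```bash
python3 - <<'E'
from h import *
np.set_printoptions(precision=4,suppress=True)
T=lambda u,v:(250+(u+.5)/4-.5,110+(v+.5)/4-.5)
a,b=[onplane("top",T(*p),.041) for p in((497,272),(483,325))]
tip=(a+b)/2;tcp=np.array([.5636,-.361]);d=(tip[:2]-tcp)
print(tip,np.linalg.norm(a-b),np.linalg.norm(d),"heading",np.degrees(np.arctan2(d[1],d[0])))
h=np.radians(75.9);u=np.array([np.cos(h),np.sin(h)]);n=np.array([-u[1],u[0]])
e=np.array([.6072,-.1839]);bc=np.array([.6536,.0022])
r=tip[:2]-bc;print("tip in scale x",r@u+.07,"y",r@n); r=tcp-bc;print("tcp in scale",r@u+.07,r@n)
r=e-bc;print("end",r@u+.07,r@n)
# check near stem-end corner from two views
S=lambda u,v:(215+(u+.5)/5-.5,90+(v+.5)/5-.5)
print(tri(S(434,264),T(418,353)))
E
python3 goto.py .5636 -.3596 .014 75.9
```

```text
[ 0.5972 -0.2157  0.041 ] 0.032957335566128246 0.1491472988809949 heading 76.96957916021182
tip in scale x -0.1550615549659318 y 0.0015915811320238032
tcp in scale -0.304182867012162 -0.0011924909050561316
end -0.12179691859136285 -0.00033469218416651986
(array([ 0.5653, -0.1738,  0.0337]), np.float64(0.00021277052760881074))
t 3.97 pos [ 0.5626 -0.3598  0.0531] yaw 75.62 F [ 0.2  0.5 -1. ]
turn [-0.05 -0.03 -0.28] shift cm [0.04 0.09 3.91]
```

Tip and hand are within 2 mm of the scale's centre line, and the near stem corner triangulates to z=34 mm as expected. Lowering, then starting the slide.

```bash
python3 -m creep '{"steps":[0,0,-0.2,0,0,1,-1, 0,0,-0.2,0,0,2,-1, 0,0,-0.2,0,0,3,-1, 0,0,-0.2,0,0,3.5,-1, 0,0,-0.2,0,0,3.8,-1, 0,0,-0.2,0,0,3.95,-1, 0,0,-0.2,0,0,3.95,-1]}'
python3 -m creep '{"steps":[0,0,0,0.5,0,0,-1, 0,0,0,1.2,0,0,-1, 0,0,0,2,0,0,-1, 0,0,0,2.8,0,0,-1, 0,0,0,3.6,0,0,-1, 0,0,0,4.3,0,0,-1, 0,0,0,4.8,0,0,-1, 0,0,0,5,0,0,-1]}'
python3 goto.py .5636 -.3596 .014 75.9
```

```text
t: 4.55
tool_pos: [0.5629, -0.3598, 0.014]
tcp_rot: [-3.141, -0.0, 1.325]
force: [0.3, 0.3, -0.4]
gripper_width: 0.338
finger_force: 24.9
t: 5.22
tool_pos: [0.5755, -0.3106, 0.0143]
tcp_rot: [-3.142, 0.0, 1.326]
force: [0.0, -1.6, -0.6]
gripper_width: 0.338
finger_force: 24.9
t 5.22 pos [ 0.5755 -0.3106  0.0143] yaw 75.97 F [ 0.  -1.6 -0.6]
turn [-0.    0.01  0.07] shift cm [-5.04  0.04  0.03]
```

```bash
cat > bub.py <<'E'
import sys;from h import *
H=np.radians(75.9);U=np.array([np.cos(H),np.sin(H),0]);N=np.array([-U[1],U[0],0])
def bub(img,verbose=False):
    P=np.array([.6536,.0022,.056])-.019*U     # level centre estimate (scale x=+51)
    xs=np.arange(-56,56.1,.5)
    def prof(ch,offs):
        out=0
        for o in offs:
            px=np.array([proj("top",P+U*x*1e-3+N*o*1e-3) for x in xs],np.float32)
            out=out+cv2.remap(ch,px[:,0].copy(),px[:,1].copy(),cv2.INTER_CUBIC)[:,0]
        return out/len(offs)
    f=img.astype(np.float32);R,G,Bl=[f[:,:,i].copy() for i in range(3)]
    green=G-R; 
    g=prof(green,[-3,-1.5,0,1.5,3]); r=prof(R,[-2,-1,0,1,2])
    in_=np.abs(xs)<50
    gm=np.where((g>.5*np.percentile(g,80))&in_)[0]; lo,hi=xs[gm[0]],xs[gm[-1]]   # green vial ends
    c=(lo+hi)/2
    m=(xs>lo+2)&(xs<hi-2); base=np.median(r[m]); w=np.clip(r-base-.4*(r[m].max()-base),0,None)*m
    b=(w*xs).sum()/w.sum()
    if verbose:
        for x,a,q in zip(xs[::3],g[::3],r[::3]):print(x,int(a),int(q),end=' | ')
        print()
    return lo,hi,c,b,(b-c)/500
if __name__=="__main__":
    if len(sys.argv)>1: img=cv2.imread(sys.argv[1])[:,:,::-1]
    else:
        img=grab_frame("top");cv2.imwrite("pics/top_last.png",img[:,:,::-1])
    lo,hi,c,b,l=bub(img,len(sys.argv)>2);print("vial %.1f..%.1f c %.1f bubble %.2f mm lean %.4f"%(lo,hi,c,b,l))
E
python3 bub.py pics/top0.png v; python3 bub.py pics/top2.png; python3 bub.py;python3 bub.py
```

```text
-56.0 -4 241 | -54.5 -5 236 | -53.0 -5 230 | -51.5 -6 221 | -50.0 -5 209 | -48.5 -4 198 | -47.0 -3 190 | -45.5 -3 189 | -44.0 -4 198 | -42.5 -5 213 | -41.0 -3 226 | -39.5 0 228 | -38.0 9 212 | -36.5 27 180 | -35.0 43 150 | -33.5 49 139 | -32.0 51 137 | -30.5 51 139 | -29.0 50 139 | -27.5 50 138 | -26.0 51 138 | -24.5 50 139 | -23.0 50 140 | -21.5 50 140 | -20.0 51 140 | -18.5 51 139 | -17.0 50 139 | -15.5 50 139 | -14.0 50 138 | -12.5 48 136 | -11.0 43 131 | -9.5 39 125 | -8.0 39 125 | -6.5 44 131 | -5.0 48 137 | -3.5 50 139 | -2.0 51 140 | -0.5 51 140 | 1.0 51 140 | 2.5 51 139 | 4.0 50 139 | 5.5 48 138 | 7.0 44 132 | 8.5 39 127 | 10.0 37 125 | 11.5 41 130 | 13.0 47 138 | 14.5 49 143 | 16.0 45 154 | 17.5 36 173 | 19.0 24 200 | 20.5 13 221 | 22.0 8 231 | 23.5 8 233 | 25.0 10 230 | 26.5 12 223 | 28.0 18 208 | 29.5 29 186 | 31.0 40 162 | 32.5 47 149 | 34.0 49 145 | 35.5 44 155 | 37.0 31 177 | 38.5 13 207 | 40.0 1 226 | 41.5 -3 225 | 43.0 -6 197 | 44.5 -7 157 | 46.0 -8 134 | 47.5 -9 128 | 49.0 -9 130 | 50.5 -9 130 | 52.0 -9 130 | 53.5 -10 130 | 55.0 -10 130 | 
vial -36.5..37.0 c 0.2 bubble 23.77 mm lean 0.0470
vial -36.5..37.0 c 0.2 bubble 23.89 mm lean 0.0473
vial -36.5..37.0 c 0.2 bubble 24.00 mm lean 0.0475Traceback (most recent call last):
  File "bub.py", line 28, in <module>
    lo,hi,c,b,l=bub(img,len(sys.argv)>2);print("vial %.1f..%.1f c %.1f bubble %.2f mm lean %.4f"%(lo,hi,c,b,l))
                ~~~^^^^^^^^^^^^^^^^^^^^^
  File "bub.py", line 14, in bub
    g=prof(green,[-3,-1.5,0,1.5,3]); r=prof(R,[-2,-1,0,1,2])
  File "bub.py", line 9, in prof
    px=np.array([proj("top",P+U*x*1e-3+N*o*1e-3) for x in xs],np.float32)
                 ~~~~^^^^^^^^^^^^^^^^^^^^^^^^^^^
  File "h.py", line 15, in proj
    c=get_calibration(n);q=np.linalg.inv(c["world_from_camera"])@np.r_[p,1]
ValueError: time passes only in moves, steps and waits
```

The bubble reading is precise: 0.047 rad, as stated. The error came from too many calibration calls, so I'll cache it and carry on.

```bash
python3 - <<'E'
from plant import get_calibration
import pickle;pickle.dump({n:get_calibration(n) for n in("side","top")},open("cal.pkl","wb"))
E
sed -i 's/^from plant import \*/from plant import observe,grab_frame\nimport pickle\n_C=pickle.load(open("cal.pkl","rb"))\nget_calibration=lambda n:_C[n]/' h.py
python3 -m creep '{"steps":[0,0,0,0.4,0,0,-1, 0,0,0,0.8,0,0,-1, 0,0,0,1.2,0,0,-1, 0,0,0,1.6,0,0,-1, 0,0,0,2,0,0,-1, 0,0,0,2.4,0,0,-1, 0,0,0,2.8,0,0,-1, 0,0,0,3,0,0,-1]}'
python3 bub.py; python3 goto.py .5636 -.3596 .014 75.9
```

```text
t: 5.98
tool_pos: [0.5825, -0.2825, 0.0143]
tcp_rot: [3.141, 0.001, 1.325]
force: [-1.4, -4.7, -1.8]
gripper_width: 0.341
finger_force: 24.9
vial -36.5..37.0 c 0.2 bubble 23.69 mm lean 0.0469
t 6.03 pos [ 0.5826 -0.2822  0.0142] yaw 75.93 F [-0.5 -3.5 -2.8]
turn [0.01 0.03 0.03] shift cm [-7.97  0.04  0.03]
```

```bash
python3 -m creep '{"steps":[0,0,0,0.3,0,0,-1, 0,0,0,0.6,0,0,-1, 0,0,0,0.9,0,0,-1, 0,0,0,1.2,0,0,-1, 0,0,0,1.4,0,0,-1, 0,0,0,1.6,0,0,-1, 0,0,0,1.8,0,0,-1, 0,0,0,2,0,0,-1]}'
python3 bub.py; python3 goto.py .5636 -.3596 .014 75.9
```

```text
t: 6.7
tool_pos: [0.5871, -0.2635, 0.0141]
tcp_rot: [-3.141, 0.001, 1.325]
force: [-1.5, -5.5, -2.5]
gripper_width: 0.336
finger_force: 24.9
vial -35.5..38.0 c 1.2 bubble 19.41 mm lean 0.0363
t 6.75 pos [ 0.5872 -0.2631  0.014 ] yaw 75.91 F [-0.5 -5.2 -2.8]
turn [-0.02  0.03  0.01] shift cm [-9.94  0.06  0.01]
```

```bash
python3 -m creep '{"steps":[0,0,0,0.3,0,0,-1, 0,0,0,0.6,0,0,-1, 0,0,0,0.9,0,0,-1, 0,0,0,1.2,0,0,-1, 0,0,0,1.4,0,0,-1, 0,0,0,1.6,0,0,-1, 0,0,0,1.8,0,0,-1, 0,0,0,2,0,0,-1]}' >/dev/null
python3 -m creep '{"steps":[0,0,0,0,0,0,-1, 0,0,0,0,0,0,-1, 0,0,0,0,0,0,-1, 0,0,0,0,0,0,-1, 0,0,0,0,0,0,-1, 0,0,0,0,0,0,-1, 0,0,0,0,0,0,-1]}'
python3 bub.py; python3 goto.py .5636 -.3596 .014 75.9
```

```text
t: 8.0
tool_pos: [0.592, -0.2435, 0.014]
tcp_rot: [-3.141, -0.0, 1.325]
force: [-1.6, -2.4, -4.4]
gripper_width: 0.341
finger_force: 24.9
vial -34.5..39.0 c 2.2 bubble 7.34 mm lean 0.0102
t 8.05 pos [ 0.592  -0.2435  0.014 ] yaw 75.91 F [-1.4 -2.4 -4.2]
turn [-0.04 -0.02  0.01] shift cm [-1.195e+01  7.000e-02 -1.000e-02]
```

```bash
python3 -m creep '{"steps":[0,0,0,0.2,0,0,-1, 0,0,0,0.4,0,0,-1, 0,0,0,0.6,0,0,-1, 0,0,0,0.7,0,0,-1, 0,0,0,0.7,0,0,-1, 0,0,0,0.7,0,0,-1, 0,0,0,0.7,0,0,-1, 0,0,0,0.7,0,0,-1]}' >/dev/null
python3 -m creep '{"steps":[0,0,0,0,0,0,-1, 0,0,0,0,0,0,-1, 0,0,0,0,0,0,-1, 0,0,0,0,0,0,-1]}'
python3 bub.py; python3 goto.py .5636 -.3596 .014 75.9
```

```text
t: 9.05
tool_pos: [0.594, -0.237, 0.0142]
tcp_rot: [3.141, 0.0, 1.325]
force: [-0.7, -4.0, -5.8]
gripper_width: 0.339
finger_force: 24.9
vial -34.0..39.5 c 2.8 bubble 4.06 mm lean 0.0026
t 9.1 pos [ 0.5939 -0.237   0.0142] yaw 75.91 F [-0.3 -5.5 -5.1]
turn [0.01 0.   0.01] shift cm [-12.63   0.04   0.02]
```

```bash
python3 -m creep '{"steps":[0,0,0,0.1,0,0,-1, 0,0,0,0.2,0,0,-1, 0,0,0,0.25,0,0,-1, 0,0,0,0.25,0,0,-1, 0,0,0,0.25,0,0,-1, 0,0,0,0.25,0,0,-1, 0,0,0,0.25,0,0,-1, 0,0,0,0.25,0,0,-1]}' >/dev/null
python3 -m creep '{"steps":[0,0,0,0,0,0,-1, 0,0,0,0,0,0,-1, 0,0,0,0,0,0,-1, 0,0,0,0,0,0,-1]}'
python3 bub.py
```

```text
t: 10.1
tool_pos: [0.5945, -0.2346, 0.0142]
tcp_rot: [-3.142, 0.0, 1.325]
force: [-0.4, -4.7, -5.1]
gripper_width: 0.334
finger_force: 24.9
vial -34.0..39.5 c 2.8 bubble 3.40 mm lean 0.0013
```

```bash
python3 -m creep '{"steps":[0,0,0,0,0,0,-0.2, 0,0,0,0,0,0,0, 0,0,0,0,0,0,0.2, 0,0,0,0,0,0,0.4, 0,0,0,0,0,0,0.4, 0,0,0,0,0,0,0.4, 0,0,0,0,0,0,0.4, 0,0,0,0,0,0,0.4]}'
python3 bub.py
```

```text
t: 10.82
tool_pos: [0.5946, -0.2344, 0.0143]
tcp_rot: [3.142, -0.0, 1.325]
force: [0.6, 0.9, 1.0]
gripper_width: 0.702
finger_force: 0.0
vial -34.0..39.5 c 2.8 bubble 3.69 mm lean 0.0019
```

Released with the bubble at +0.0019 rad. I'll lift straight up, then check the bubble again.

```bash
python3 -m creep '{"steps":[0,0,0,0,0,-1,0.4, 0,0,0,0,0,-3,0.4, 0,0,0,0,0,-6,0.4, 0,0,0,0,0,-9,0.4, 0,0,0,0,0,-12,0.4, 0,0,0,0,0,-15,0.4, 0,0,0,0,0,-17,0.4, 0,0,0,0,0,-17,0.4]}'
python3 -m creep '{"steps":[0,0,0,-3,0,0,0.4, 0,0,0,-6,0,0,0.4, 0,0,0,-6,0,0,0.4, 0,0,0,-6,0,0,0.4]}' | head -2
python3 bub.py; python3 bub.py
python3 - <<'E'
import cv2
t=cv2.imread("pics/top_last.png");cv2.imwrite("pics/topz3.png",cv2.resize(t[110:260,250:450],None,fx=4,fy=4,interpolation=cv2.INTER_CUBIC))
E
```

```text
t: 11.53
tool_pos: [0.5973, -0.2361, 0.1912]
tcp_rot: [3.132, 0.003, 1.325]
force: [0.1, -0.3, 0.2]
gripper_width: 0.698
finger_force: 0.0
t: 11.87
tool_pos: [0.5791, -0.2937, 0.1835]
vial -33.5..39.5 c 3.0 bubble 3.67 mm lean 0.0013
vial -33.5..39.5 c 3.0 bubble 3.68 mm lean 0.0014
```

View pics/topz3.png

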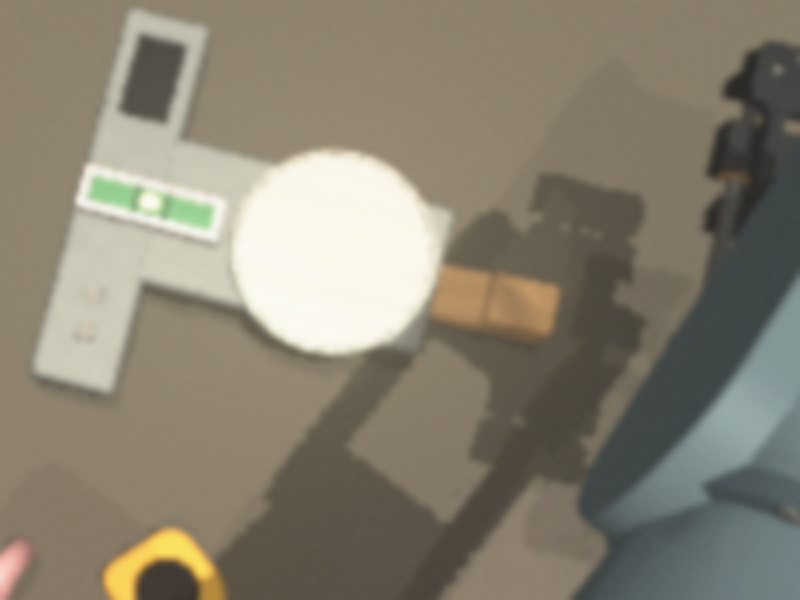

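The bubble stands between its lines at about (150,202). The wedge lies straight under the stem end, with its grip at (520,300). The hand is clear, and the scale has moved only about 3 mm.

```bash
python3 -c "
from plant import sign_off;print(sign_off())"
```

```text
the job is handed in; nothing more can be done
None
```

The wedge is under the scale's low end with the bubble between its lines (lean about +0.0014 rad), the scale moved only about 3 mm, the hand is clear, and the job is handed in; no verdict came back.

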